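# Sort the cedar balls down the grading ramp

## Robot

A 6-joint arm with a two-finger parallel gripper is mounted at the origin on the work surface. World frame = base frame: x ahead of the robot, y to its left, z up, the work surface at z = 0. Lengths are in m, angles in rad, forces in N, time in s.
With the tool pointing down it reaches from about 0.425 to 0.925 m from the base axis. Payload 12.5 kg.
Tool frame: the origin (TCP) lies on the centre line of the jaws, within the pads' length; the fingertips stand 17 mm ahead of it and the grasp point (between the pads) lies 2 mm behind it; z points along the fingers, y is the direction in which the jaws open and shut (so a half turn about z gives the same grasp; the last joint's range is limited). The gripper opens to 85 mm and grips with 20 to 120 N. Pads are 22 mm wide; open, the fingers measure 114 mm over their backs; the gripper's body (76 mm by 85 mm) begins 54 mm behind the grasp point. The pads swing forward as they close: fully open they stand 13 mm farther back than shut.
Start: joints at [-1.414, 0.491, 1.559, -0, 1.092, -0.106], TCP at [0.162, -0.604, 0.248] pointing down, gripper open.
Joint ranges: [-3.1, 3.1], [-0.84, 2.19], [0.05, 2.79], [-1.13, 4.28], [0.06, 2.93], [-2.69, 2.69]. Speed limits (rad/s): [2.22, 2.22, 2.79, 3.14, 3.14, 3.14].

## Interface

Orientations are given as a rotation vector (axis times angle).
In Python, from cell import ctrl, snapshot, workorder gives the robot as it stands.
- The arm moves only by the shell command python3 -m crank 'ROWS' [FORCE]. ROWS is JSON, a list of rows, each an object of numbers: "x", "y", "z": the shift along the world's x, y, z in mm; "rx", "ry", "rz": the turn, a rotation vector about the world's x, y, z in rad; "gripper": the opening, from 0 (shut) to 1 (fully open). In form: [{"x": .., "y": .., "z": .., "rx": .., "ry": .., "rz": .., "gripper": ..}, ...]. A call has 1 to 12 rows; each row is the pose to reach, as a shift and turn from the pose commanded when the call began; what a row does not reach only later rows make up. A row lasts 1/8 s, in which the tool goes at most 62.5 mm and 10.7 degrees, less where a joint would pass 70% of its speed; a pose out of reach is approached as far as the arm can. A call with a gripper value outside its range is refused whole. The fingers move at their own pace and stop on an object; FORCE is the grip in N (left out, the last holds). Time passes only in rows, so rows that repeat a pose let the fingers close. It gives the time, the measured TCP pose, the force and the opening at its end, in the units of the state.
- ctrl.get_obs(): the state, without advancing time (a new reading comes with each control period).
- snapshot(name): name is "side" or "top" or "wrist"; returns a dict with "pixels" (400x640x3 uint8, blue, green, red), "z_map" (400x640 float32, m along the optical axis (not along the pixel's ray), 0 where there is no reading), "mtx" (3x3 intrinsics, pixels), "dist_coeffs" ([k1, k2, p1, p2, k3] as OpenCV has them; the pictures are not rectified), "R" (3x3) and "t" (3): a world point X has camera coordinates R X + t; the wrist camera has in their place "tool_from_camera" (4x4, takes a point from camera to tool coordinates, whose origin is the TCP and whose axes are the flange's). Camera axes: x right, y down, z forward; pixel columns grow to the right and rows downward; lengths in m; the calibration is good to about 2 mm. A picture is of the moment at which its call begins: read the wrist's pose just before it.
- workorder.hand_in(): hands the job in, once; it reports no verdict.
The state is a dict: "t": time; "qpos": joint angles; "qd": joint speeds; "joint_torque": joint torques, N m; "ee_pos": TCP position; "tool_rot": TCP orientation; "contact_force": force on the tool from outside, world axes, zero at the start; "torque": the same for the moment, N m; "grip_width": finger opening in m.
Only numpy, scipy, OpenCV 4.12 (cv2) and the standard library are available. Lean on these libraries where they do the work, as an engineer would, in place of code of your own. Each camera call takes 0.05 s, during which the arm holds its last target.

## Task

Pick up the blue scoop holding the two cedar-wood balls by its upright handle, without spilling them, and tip it over the high end of the sorting ramp so that both balls roll down it: the small one must drop into the narrow opening and the large one must roll on into the wide opening at the low end. Then set the empty scoop back down upright on the trolley top and let go of it.

Things in the scene. Friction and masses are not known exactly. Their poses are not given: they have to be found in the camera images.
- scoop_grip (a point): Grip point on the blue scoop's upright rear handle post (22 mm in x, 24 mm in y, top 24 mm above this point), 82 mm over the scoop's underside; pinch across y. z up, x from the open mouth to the handle. Pan 56 mm wide, walls under 50 mm high, floor falls 10 deg to the rear. Pouring edge of the mouth: x -95, z -61 mm from here. 0.12 kg. Tip mouth-down 40 deg, slowly. An empty grey twin stands by.
- small_ball_center (a point): Centre of the small cedar ball, 30 mm across, about 11 g. Starts at the rear of the scoop's pan, against the rear wall.
- large_ball_center (a point): Centre of the large cedar ball, 46 mm across, about 34 g. Starts in the scoop's pan in front of the small ball.
- sorter: Clear fixed box 254 x 112 mm, white V ramp on top. Origin: footprint centre on the trolley top; x up the ramp, z up. Channel bottom: z 93 mm at high end (x 120), 45 at low end (x -125). Pour on the closed part, x 120 to 47. Slot 34 mm wide x 47 to -51 (pocket floor z 20; large ball rolls across), 54 mm wide x -51 to -125 (floor z 4). Over channel bottom: side rims (y +-54) 33, high-end rim 12 mm.

How it is judged:
By the outcome, as a careful person would: the job done as asked, in the order asked, and still so for the second after the job is handed in, with the robot touching nothing.
It also fails if it takes over 59 s, if anything falls off the work surface, if the arm or the gripper's body presses on something with over 40 N, if the wrist force passes 120 N, or if a joint passes its speed limit or range.

## Working session

There is one attempt and no reset: what is moved stays moved. The work goes in short steps, Python scripts to look and compute and a shell command to move; the robot and the scene stay as the last step left them, time stands still between calls to the robot, and variables do not carry over. Pictures are saved under pics/ and viewed, and the job is handed in when it is done.

```bash
ls; mkdir -p pics; python3 - <<'E'
from cell import ctrl, snapshot
import cv2,numpy as np,pickle
print(ctrl.get_obs())
for n in ["side","top","wrist"]:
    s=snapshot(n); cv2.imwrite(f"pics/{n}0.png",s["pixels"]); pickle.dump(s,open(f"{n}0.pkl","wb"))
    print(n,s["mtx"],s["dist_coeffs"],s.get("R"),s.get("t"),s.get("tool_from_camera"))
E
```

```text
pics
{'t': 0.0, 'qpos': array([-1.41358460e+00,  4.91539424e-01,  1.55947751e+00, -1.46098508e-05,
        1.09169700e+00, -1.05621304e-01]), 'qd': array([ 0.00013606, -0.00052915,  0.0002464 , -0.00030304, -0.00021418,
        0.00054496]), 'joint_torque': array([-6.45179398e-05, -6.18448806e+01, -2.61587995e+01, -4.77428887e-05,
        4.11844245e-03,  2.82300050e-07]), 'ee_pos': array([ 0.16235723, -0.60331566,  0.24773058]), 'tool_rot': array([-3.11339125e+00, -4.11533480e-01,  6.57570789e-05]), 'contact_force': array([ 0.10333266, -0.54475296,  0.41367587]), 'torque': array([ 0.03668659, -0.03095979, -0.03664552]), 'grip_width': 0.0848634263948928}
side [[484.04219494   0.         315.09244262]
 [  0.         484.04219494 208.65207063]
 [  0.           0.           1.        ]] [-0.05019143  0.          0.          0.          0.        ] [[-0.95206331 -0.30585835  0.00511182]
 [-0.17594817  0.53386148 -0.82706358]
 [ 0.2502353  -0.7883163  -0.56208514]] [0.49607213 0.14429308 0.79201725] None
top [[492.12808798   0.         321.15946313]
 [  0.         492.12808798 198.51688726]
 [  0.           0.           1.        ]] [-0.14500805  0.          0.          0.          0.        ] [[ 0.04637564 -0.99892278 -0.00160383]
 [-0.97410099 -0.04486745 -0.22161717]
 [ 0.22130648  0.01183993 -0.97513243]] [0.00420738 0.52465872 0.98278322] None
wrist [[290.47222752   0.         320.59947731]
 [  0.         290.47222752 202.17560883]
 [  0.           0.           1.        ]] [0.01364271 0.         0.         0.         0.        ] None None [[ 5.41390914e-04 -9.46716818e-01 -3.22066723e-01  8.35335333e-02]
 [ 9.99999468e-01  7.95417449e-04 -6.57144735e-04 -3.25232694e-04]
 [ 8.78307463e-04 -3.22066196e-01  9.46716744e-01 -1.25853293e-01]
 [ 0.00000000e+00  0.00000000e+00  0.00000000e+00  1.00000000e+00]]
```

View pics/side0.png

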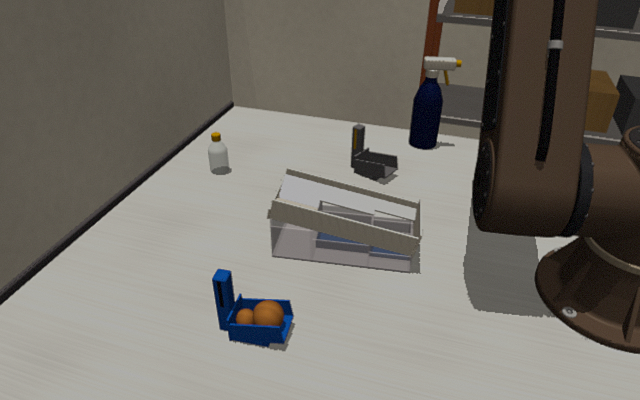

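View pics/top0.png

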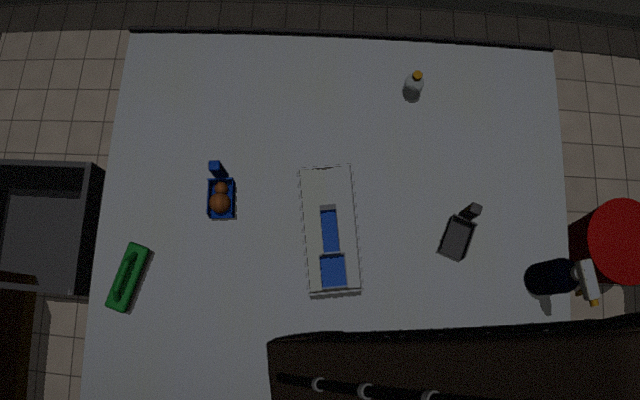

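View pics/wrist0.png

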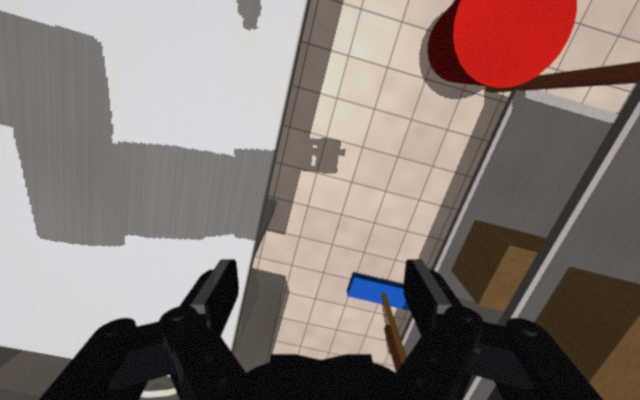

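The side view shows the blue scoop at about (255,310) with its handle top at (223,272), and the sorter at (345,225). In the top view the scoop is at (221,195) with its handle end up (+x), and the sorter's high end is at (325,167). Now I'll measure both.

```bash
cat > h.py <<'E'
import cv2,numpy as np,pickle
def rays(s,uv):
    p=cv2.undistortPoints(np.asarray(uv,float).reshape(-1,1,2),s["mtx"],s["dist_coeffs"]).reshape(-1,2)
    d=np.c_[p,np.ones(len(p))]
    return -s["R"].T@s["t"], d@s["R"]
def plane(s,uv,z):
    c,d=rays(s,uv); k=(z-c[2])/d[:,2]; return c+d*k[:,None]
def depthpts(s,mask):
    v,u=np.nonzero(mask&(s["z_map"]>0)); c,d=rays(s,np.c_[u,v].astype(float))
    return np.c_[u,v],c+d*s["z_map"][v,u][:,None]
E
python3 - <<'E'
from h import *
for n in ["top","side"]:
    s=pickle.load(open(n+"0.pkl","rb")); im=s["pixels"]; h=cv2.cvtColor(im,cv2.COLOR_BGR2HSV)
    blue=(h[...,0]>100)&(h[...,0]<130)&(h[...,1]>150)&(h[...,2]>50)
    org=(h[...,0]>3)&(h[...,0]<22)&(h[...,1]>130)&(h[...,2]>60)
    box=np.zeros(im.shape[:2],bool)
    if n=="top": box[150:230,195:245]=1
    else: box[260:350,205:300]=1
    uv,P=depthpts(s,blue&box)
    print(n,"blue",len(P),P.min(0),P.max(0))
    top=P[:,2]>P[:,2].max()-0.008
    q=P[top]; print(" handle top",q.mean(0),q.min(0),q.max(0),top.sum())
    r=cv2.minAreaRect((q[:,:2]*1000).astype(np.float32)); print(r)
    low=P[:,2]<0.06; print(" pan", cv2.minAreaRect((P[low][:,:2]*1000).astype(np.float32)))
    uv,P=depthpts(s,org&box); print(" balls",len(P),P.min(0),P.max(0))
    # sorter
    b2=np.zeros_like(box)
    if n=="top": b2[150:305,290:370]=1
    else: b2[160:280,260:430]=1
    uv,P=depthpts(s,b2); k=P[:,2]>0.04
    print(" table z",np.median(P[P[:,2]<0.03][:,2]))
    print(" sorter",P[k].min(0),P[k].max(0),cv2.minAreaRect((P[k][:,:2]*1000).astype(np.float32)))
for n,(y0,y1,x0,x1) in {"top":(145,310,190,380),"side":(160,350,200,430)}.items():
    im=cv2.imread(f"pics/{n}0.png")[y0:y1,x0:x1]; f=3.4
    im=cv2.convertScaleAbs(im,alpha=1.6 if n=="top" else 1.0)
    cv2.imwrite(f"pics/{n}0z.png",cv2.resize(im,None,fx=f if n=="top" else 3,fy=f if n=="top" else 3,interpolation=cv2.INTER_CUBIC))
E
```

```text
top blue 321 [4.80002470e-01 2.19717892e-01 1.58711494e-04] [0.58377928 0.27854442 0.10886635]
 handle top [0.5742845  0.25343007 0.10464936] [0.56549918 0.24197174 0.10096321] [0.58377928 0.26451271 0.10886635] 90
((574.4415893554688, 253.18955993652344), (17.701433181762695, 21.92796516418457), 3.5242223739624023)
 pan ((521.8829345703125, 248.8643035888672), (84.35467529296875, 54.230159759521484), 4.960055828094482)
 balls 231 [0.49391331 0.23337598 0.03022303] [0.55449767 0.26763296 0.06272378]
 table z -4.3395399758505704e-05
 sorter [ 0.32263489 -0.06363648  0.04012771] [0.5900148  0.08033241 0.12586327] ((456.62274169921875, 7.4514007568359375), (258.6303405761719, 112.6655502319336), 7.823800563812256)
side blue 2241 [ 0.48023774  0.22024195 -0.00049691] [0.58685997 0.28412703 0.10812179]
 handle top [0.57584111 0.25839485 0.105546  ] [0.56560266 0.24516219 0.10064264] [0.58685997 0.26851949 0.10812179] 184
((576.21484375, 256.481689453125), (20.258983612060547, 22.681699752807617), 4.9339141845703125)
 pan ((534.353515625, 253.13653564453125), (104.05670928955078, 57.41053009033203), 5.304912567138672)
 balls 852 [0.4902539  0.22757071 0.01452986] [0.56485091 0.27361432 0.06372951]
 table z 0.0009549886958329368
 sorter [ 0.32404996 -0.25182039  0.04000377] [0.59224896 0.08449017 0.12515105] ((473.7520446777344, -91.24412536621094), (259.8182067871094, 322.76654052734375), 7.656157970428467)
```

View pics/top0z.png

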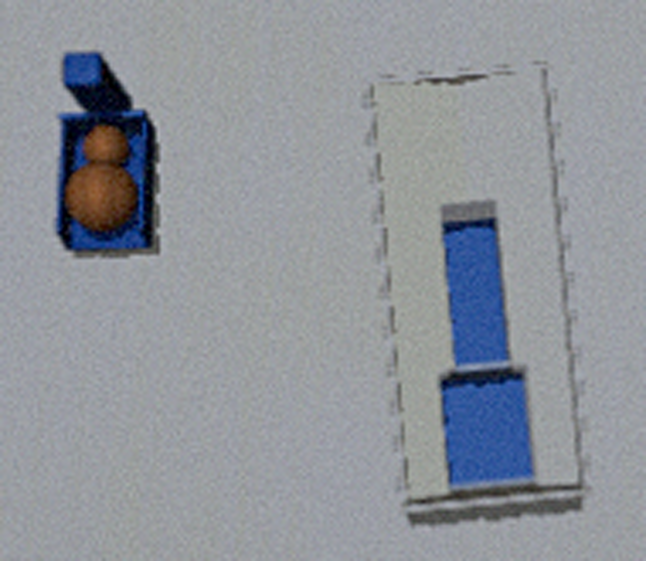

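View pics/side0z.png

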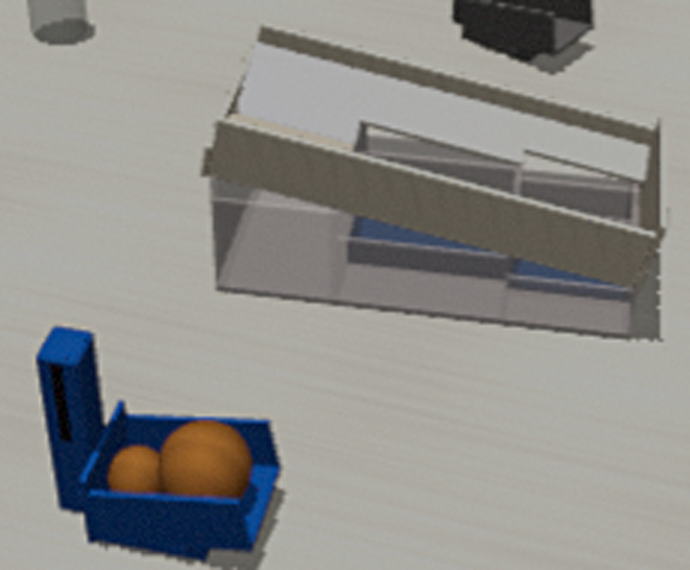

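```bash
python3 - <<'E'
from h import *
from scipy.spatial.transform import Rotation as R
s=pickle.load(open("top0.pkl","rb"))
def reg(y0,y1,x0,x1,zmin):
    b=np.zeros((400,640),bool); b[y0:y1,x0:x1]=1; uv,P=depthpts(s,b); P=P[P[:,2]>zmin]; print(P.min(0).round(3),P.max(0).round(3))
reg(250,308,520,602,.03); reg(198,265,435,485,.02); reg(65,105,400,430,.02)
# sorter outline by rays: side rims at top, fit in sorter; slot features: narrow slot edges in top view via depth
b=np.zeros((400,640),bool); b[155:305,290:368]=1; uv,P=depthpts(s,b)
P=P[P[:,2]>.035]
for yaw in [7.0,7.5,7.8,8.1,8.5]:
    c,sn=np.cos(np.radians(yaw)),np.sin(np.radians(yaw)); a=P[:,:2]@np.array([c,sn]); l=P[:,:2]@np.array([-sn,c])
    qa=np.percentile(a,[.5,99.5]);ql=np.percentile(l,[.5,99.5]); print(yaw,qa,ql,np.ptp(qa),np.ptp(ql), (qa.mean()*np.array([c,sn])+ql.mean()*np.array([-sn,c])))
# blue slot centroids (floors)
h=cv2.cvtColor(s["pixels"],cv2.COLOR_BGR2HSV); blue=((h[...,0]>100)&(h[...,0]<130)&(h[...,1]>120)&b).astype(np.uint8)
n,lab,st,ce=cv2.connectedComponentsWithStats(blue)
for i in range(1,n):
    if st[i,4]>50:
        uv,Q=depthpts(s,lab==i); print(st[i],np.median(Q,0),cv2.minAreaRect((Q[:,:2]*1000).astype(np.float32)))
T=R.from_rotvec([-3.11339125e+00, -4.11533480e-01, 6.57570789e-05]).as_matrix(); print(T, np.degrees(np.arctan2(T[1,0],T[0,0])))
E
```

```text
[ 0.312 -0.487  0.03 ] [ 0.41  -0.424  0.227]
[ 0.41 -0.31  0.02] [ 0.521 -0.227  0.109]
[ 0.784 -0.19   0.02 ] [ 0.822 -0.15   0.098]
7.0 [0.32577592 0.58117389] [-0.10371549  0.00801063] 0.25539796977673046 0.11172611538390353 [0.45592652 0.00776894]
7.5 [0.32539873 0.58086564] [-0.10746616  0.00362222] 0.25546690732843597 0.11108838046450041 [0.45603275 0.00766785]
7.8 [0.32512649 0.58063356] [-0.10981379  0.00128718] 0.2555070776851062 0.111100968707879 [0.45605428 0.00770162]
8.1 [0.32487942 0.58037862] [-0.11233098 -0.0010857 ] 0.2554991979806163 0.11124527844387049 [0.45610371 0.00763339]
8.5 [0.32444986 0.57995944] [-0.11573012 -0.00396356] 0.2555095736126896 0.11176656143845703 [0.4560835  0.00765063]
[320 209  19  43 631] [0.46220345 0.00788423 0.01918562] ((463.39764404296875, 8.046159744262695), (91.82040405273438, 33.02525329589844), 7.898462772369385)
[320 254  26  33 732] [ 0.37772636 -0.00262499  0.00395854] ((377.4084777832031, -2.7732677459716797), (65.32508850097656, 52.08259201049805), 7.485909938812256)
[[ 9.65656042e-01  2.59823734e-01 -1.88358151e-04]
 [ 2.59823781e-01 -9.65655415e-01  1.10542282e-03]
 [ 1.05326018e-04 -1.11639816e-03 -9.99999371e-01]] 15.059606276431367
```

The sorter is centred at (0.456, 0.008) with yaw about 7.7°. The scoop grip is at (0.575, 0.2555, 0.082) with yaw about 5.2°. I'll lift above the spray bottle and swing over.

```bash
python3 -m crank '[{"z":60},{"z":90},{"x":320,"y":350,"z":90},{"x":320,"y":350,"z":90},{"x":320,"y":350,"z":90},{"x":320,"y":350,"z":90},{"x":320,"y":350,"z":90},{"x":320,"y":350,"z":90},{"x":320,"y":350,"z":90},{"x":320,"y":350,"z":90},{"x":320,"y":350,"z":90}]'
```

```text
validation failed for argument at $[0]...
```

```bash
python3 -m crank '[{"x":93,"y":508,"rz":-0.172},{"x":93,"y":508,"rz":-0.172},{"x":93,"y":508,"rz":-0.172},{"x":93,"y":508,"rz":-0.172},{"x":93,"y":508,"rz":-0.172},{"x":93,"y":508,"rz":-0.172},{"x":93,"y":508,"rz":-0.172},{"x":93,"y":508,"rz":-0.172},{"x":93,"y":508,"rz":-0.172},{"x":93,"y":508,"rz":-0.172},{"x":93,"y":508,"z":-60,"rz":-0.172},{"x":93,"y":508,"z":-100,"rz":-0.172}]'
```

```text
validation failed for argument at $[0]...
```

```bash
python3 -m crank '[{"x":0,"y":0,"z":60,"rx":0,"ry":0,"rz":0,"gripper":1}]'
```

```text
t: 0.28
ee_pos: [0.1621, -0.6024, 0.3049]
tool_rot: [-3.106, -0.41, 0.0]
contact_force: [1.1, -0.7, 1.3]
grip_width: 0.0852
```

```bash
python3 -m crank '[{"x":40,"y":44,"z":30,"rx":0,"ry":0,"rz":0,"gripper":1},{"x":80,"y":88,"z":30,"rx":0,"ry":0,"rz":0,"gripper":1},{"x":120,"y":132,"z":30,"rx":0,"ry":0,"rz":0,"gripper":1},{"x":160,"y":175,"z":30,"rx":0,"ry":0,"rz":0,"gripper":1},{"x":200,"y":219,"z":30,"rx":0,"ry":0,"rz":0,"gripper":1},{"x":240,"y":263,"z":30,"rx":0,"ry":0,"rz":0,"gripper":1},{"x":280,"y":306,"z":30,"rx":0,"ry":0,"rz":0,"gripper":1},{"x":320,"y":350,"z":30,"rx":0,"ry":0,"rz":0,"gripper":1},{"x":327,"y":408,"z":30,"rx":0,"ry":0,"rz":-0.05,"gripper":1},{"x":334,"y":466,"z":30,"rx":0,"ry":0,"rz":-0.1,"gripper":1},{"x":341,"y":524,"z":30,"rx":0,"ry":0,"rz":-0.172,"gripper":1}]'
```

```text
t: 1.65
ee_pos: [0.5033, -0.0777, 0.3382]
tool_rot: [3.138, 0.139, -0.0]
contact_force: [0.5, -0.1, -0.7]
grip_width: 0.0856
```

```bash
python3 -m crank '[{"x":13,"y":60,"z":0,"rx":0,"ry":0,"rz":0,"gripper":1},{"x":26,"y":120,"z":0,"rx":0,"ry":0,"rz":0,"gripper":1},{"x":39,"y":180,"z":0,"rx":0,"ry":0,"rz":0,"gripper":1},{"x":52,"y":240,"z":0,"rx":0,"ry":0,"rz":0,"gripper":1},{"x":64,"y":295,"z":-20,"rx":0,"ry":0,"rz":0,"gripper":1},{"x":72,"y":334,"z":-50,"rx":0,"ry":0,"rz":0,"gripper":1},{"x":72,"y":334,"z":-100,"rx":0,"ry":0,"rz":0,"gripper":1},{"x":72,"y":334,"z":-138,"rx":0,"ry":0,"rz":0,"gripper":1},{"x":72,"y":334,"z":-138,"rx":0,"ry":0,"rz":0,"gripper":1},{"x":72,"y":334,"z":-138,"rx":0,"ry":0,"rz":0,"gripper":1}]'
python3 - <<'E'
from h import *
from cell import ctrl,snapshot
from scipy.spatial.transform import Rotation as R
o=ctrl.get_obs(); s=snapshot("wrist"); T=np.eye(4); T[:3,:3]=R.from_rotvec(o["tool_rot"]).as_matrix(); T[:3,3]=o["ee_pos"]
W=T@s["tool_from_camera"]; s["R"]=W[:3,:3].T; s["t"]=-W[:3,:3].T@W[:3,3]; pickle.dump(s,open("w1.pkl","wb"))
cv2.imwrite("pics/w1.png",s["pixels"]); h=cv2.cvtColor(s["pixels"],cv2.COLOR_BGR2HSV)
m=(h[...,0]>100)&(h[...,0]<130)&(h[...,1]>120)&(h[...,2]>50)
uv,P=depthpts(s,m); print(o["ee_pos"],len(P),P.min(0),P.max(0))
q=P[(P[:,2]>.095)]; print(len(q),q.min(0),q.max(0),cv2.minAreaRect((q[:,:2]*1000).astype(np.float32)))
q=P[(P[:,2]<.06)]; print(cv2.minAreaRect((q[:,:2]*1000).astype(np.float32)))
print("tool yaw",np.degrees(np.arctan2(T[1,0],T[0,0])))
E
```

```text
t: 2.9
ee_pos: [0.576, 0.2546, 0.2019]
tool_rot: [-3.138, -0.142, -0.003]
contact_force: [0.7, 0.7, -0.2]
grip_width: 0.0855
[0.57602706 0.25459821 0.20186388] 1822 [0.48116154 0.22078276 0.0045553 ] [0.58818741 0.28150259 0.10833924]
712 [0.5655489  0.24344153 0.10211311] [0.58813313 0.26819978 0.10833924] ((577.1260375976562, 256.146484375), (21.66964340209961, 23.78110694885254), 5.873579978942871)
((534.9650268554688, 252.22186279296875), (106.36210632324219, 54.288814544677734), 5.618221759796143)
tool yaw 5.19911577726702
```

View pics/w1.png

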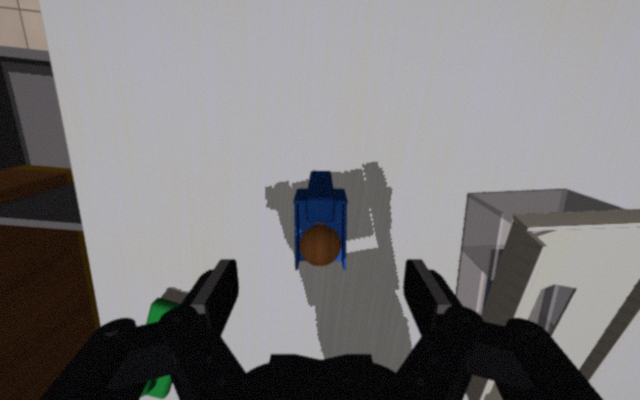

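The wrist view shows the handle midway between the jaws at about (320,180), measured at (0.577, 0.256). I'll descend and grip.

```bash
python3 -m crank '[{"x":1,"y":1.5,"z":-40,"rx":0,"ry":0,"rz":0.004,"gripper":1},{"x":1,"y":1.5,"z":-80,"rx":0,"ry":0,"rz":0.004,"gripper":1},{"x":1,"y":1.5,"z":-110,"rx":0,"ry":0,"rz":0.004,"gripper":1},{"x":1,"y":1.5,"z":-122,"rx":0,"ry":0,"rz":0.004,"gripper":1},{"x":1,"y":1.5,"z":-122,"rx":0,"ry":0,"rz":0.004,"gripper":1},{"x":1,"y":1.5,"z":-122,"rx":0,"ry":0,"rz":0.004,"gripper":0.4},{"x":1,"y":1.5,"z":-122,"rx":0,"ry":0,"rz":0.004,"gripper":0.3},{"x":1,"y":1.5,"z":-122,"rx":0,"ry":0,"rz":0.004,"gripper":0.2},{"x":1,"y":1.5,"z":-122,"rx":0,"ry":0,"rz":0.004,"gripper":0.1},{"x":1,"y":1.5,"z":-122,"rx":0,"ry":0,"rz":0.004,"gripper":0.1},{"x":1,"y":1.5,"z":-122,"rx":0,"ry":0,"rz":0.004,"gripper":0}]' 80
```

```text
t: 4.32
ee_pos: [0.5766, 0.256, 0.0789]
tool_rot: [-3.138, -0.149, -0.001]
contact_force: [-0.4, -0.9, 5.7]
grip_width: 0.0233
```

```bash
python3 - <<'E'
from cell import ctrl,snapshot
import cv2
s=snapshot("side"); cv2.imwrite("pics/s2.png",s["pixels"][150:400,150:550].repeat(2,0).repeat(2,1))
E
```

```text
(no output)
```

View pics/s2.png

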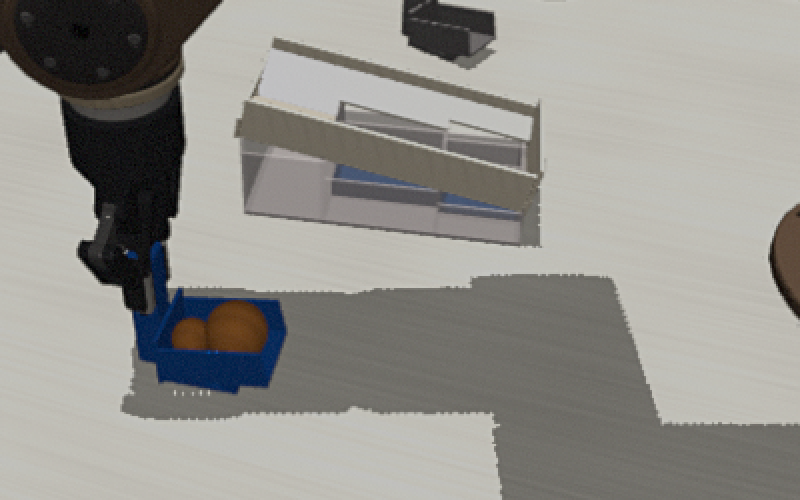

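The grip holds at 23.3 mm and both balls are still in the pan. The side view shows the base shoe stopping well short of the lip. I'll lift gently.

```bash
python3 -m crank '[{"x":0,"y":0,"z":3,"rx":0,"ry":0,"rz":0,"gripper":0},{"x":0,"y":0,"z":10,"rx":0,"ry":0,"rz":0,"gripper":0},{"x":0,"y":0,"z":22,"rx":0,"ry":0,"rz":0,"gripper":0},{"x":0,"y":0,"z":40,"rx":0,"ry":0,"rz":0,"gripper":0},{"x":0,"y":0,"z":58,"rx":0,"ry":0,"rz":0,"gripper":0},{"x":0,"y":0,"z":76,"rx":0,"ry":0,"rz":0,"gripper":0},{"x":0,"y":0,"z":94,"rx":0,"ry":0,"rz":0,"gripper":0},{"x":0,"y":0,"z":112,"rx":0,"ry":0,"rz":0,"gripper":0},{"x":0,"y":0,"z":128,"rx":0,"ry":0,"rz":0,"gripper":0},{"x":0,"y":0,"z":138,"rx":0,"ry":0,"rz":0,"gripper":0},{"x":0,"y":0,"z":144,"rx":0,"ry":0,"rz":0,"gripper":0},{"x":0,"y":0,"z":145,"rx":0,"ry":0,"rz":0,"gripper":0}]'
python3 -m crank '[{"x":2,"y":-3,"z":0,"rx":0,"ry":0,"rz":0,"gripper":0},{"x":5,"y":-10,"z":0,"rx":0,"ry":0,"rz":0,"gripper":0},{"x":10,"y":-23,"z":0,"rx":0,"ry":0,"rz":0.003,"gripper":0},{"x":17,"y":-42,"z":0,"rx":0,"ry":0,"rz":0.008,"gripper":0},{"x":25,"y":-66,"z":0,"rx":0,"ry":0,"rz":0.014,"gripper":0},{"x":34,"y":-93,"z":0,"rx":0,"ry":0,"rz":0.02,"gripper":0},{"x":43,"y":-121,"z":0,"rx":0,"ry":0,"rz":0.026,"gripper":0},{"x":52,"y":-149,"z":0,"rx":0,"ry":0,"rz":0.032,"gripper":0},{"x":60,"y":-174,"z":0,"rx":0,"ry":0,"rz":0.036,"gripper":0},{"x":67,"y":-195,"z":0,"rx":0,"ry":0,"rz":0.038,"gripper":0},{"x":72,"y":-210,"z":0,"rx":0,"ry":0,"rz":0.04,"gripper":0},{"x":75,"y":-219,"z":0,"rx":0,"ry":0,"rz":0.04,"gripper":0}]'
python3 -m crank '[{"x":1,"y":-3,"z":0,"rx":0,"ry":0,"rz":0,"gripper":0},{"x":1,"y":-3,"z":0,"rx":0,"ry":0,"rz":0,"gripper":0}]'
python3 - <<'E'
from h import *
from cell import ctrl,snapshot
o=ctrl.get_obs(); print(o["ee_pos"],o["tool_rot"],o["qpos"])
for n in ["side","top"]:
    s=snapshot(n); pickle.dump(s,open(n+"3.pkl","wb")); a=s["pixels"][60:310,180:580] if n=="side" else cv2.convertScaleAbs(s["pixels"][80:330,180:580],alpha=1.5)
    cv2.imwrite(f"pics/{n}3.png",cv2.resize(a,None,fx=2,fy=2))
E
```

```text
t: 5.88
ee_pos: [0.5764, 0.2559, 0.2234]
tool_rot: [3.138, 0.149, -0.0]
contact_force: [1.2, 0.0, -1.4]
grip_width: 0.023
t: 7.38
ee_pos: [0.6516, 0.036, 0.2232]
tool_rot: [3.134, 0.211, -0.0]
contact_force: [-0.5, 0.1, -0.8]
grip_width: 0.0233
t: 7.62
ee_pos: [0.6523, 0.0343, 0.2233]
tool_rot: [-3.134, -0.212, 0.0]
contact_force: [-0.1, 1.2, -2.2]
grip_width: 0.0231
[0.65231115 0.03429437 0.22330486] [-3.13440806e+00 -2.12119462e-01  1.40195414e-04] [-4.85344949e-02  5.55017304e-01  1.51296920e+00  5.47660588e-06
  1.07369657e+00  1.38711630e+00]
```

View pics/side3.png

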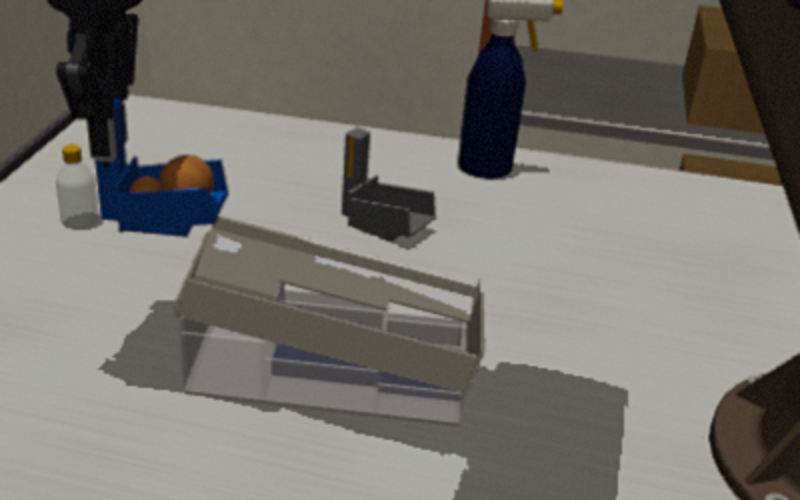

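View pics/top3.png

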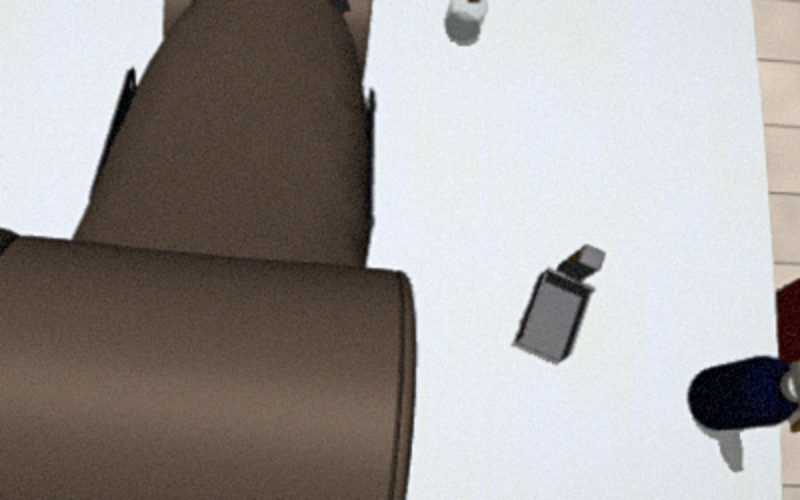

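```bash
python3 - <<'E'
from h import *
s=pickle.load(open("side3.pkl","rb")); h=cv2.cvtColor(s["pixels"],cv2.COLOR_BGR2HSV)
m=(h[...,0]>100)&(h[...,0]<130)&(h[...,1]>150)&(h[...,2]>50); b=np.zeros_like(m); b[100:185,220:300]=1
uv,P=depthpts(s,m&b); c,sn=np.cos(np.radians(7.7)),np.sin(np.radians(7.7)); d=P-[.456,.0077,0]
a=d[:,0]*c+d[:,1]*sn; l=-d[:,0]*sn+d[:,1]*c
print(a.min(),a.max(),np.percentile(l,[1,99]),P[:,2].min(), P[a<a.min()+.008][:,2].min())
e=np.array([c,sn]); T0=np.array([.6523,.0343,.2233])
for p in list(range(0,42,2)):
    f=np.radians(p); lz=.165-.035*min(p,8)/8; r=.095*np.cos(f)-.058*np.sin(f); z=lz+.095*np.sin(f)+.058*np.cos(f)
    xy=np.array([.5581,.0215])+r*e
    print(p,((np.r_[xy,z]-T0)*1000).round(1), "rx %.4f ry %.4f"%(.134*f,-.991*f))
E
```

```text
0.10360133501436192 0.20804730333764196 [-0.0269566   0.02996656] 0.146547505076853 0.1621649247066237
0 [-0.1 -0.1 -0.3] rx 0.0000 ry -0.0000
2 [-2.1 -0.4 -5.8] rx 0.0047 ry -0.0346
4 [ -4.3  -0.6 -11.3] rx 0.0094 ry -0.0692
6 [ -6.6  -1.  -16.9] rx 0.0140 ry -0.1038
8 [ -9.   -1.3 -22.6] rx 0.0187 ry -0.1384
10 [-11.5  -1.6 -19.7] rx 0.0234 ry -0.1730
12 [-14.1  -2.  -16.8] rx 0.0281 ry -0.2076
14 [-16.8  -2.3 -14. ] rx 0.0327 ry -0.2421
16 [-19.5  -2.7 -11.4] rx 0.0374 ry -0.2767
18 [-22.4  -3.1  -8.8] rx 0.0421 ry -0.3113
20 [-25.4  -3.5  -6.3] rx 0.0468 ry -0.3459
22 [-28.4  -3.9  -3.9] rx 0.0515 ry -0.3805
24 [-31.6  -4.3  -1.7] rx 0.0561 ry -0.4151
26 [-34.8  -4.8   0.5] rx 0.0608 ry -0.4497
28 [-38.1  -5.2   2.5] rx 0.0655 ry -0.4843
30 [-41.4  -5.7   4.4] rx 0.0702 ry -0.5189
32 [-44.8  -6.1   6.2] rx 0.0748 ry -0.5535
34 [-48.3  -6.6   7.9] rx 0.0795 ry -0.5881
36 [-51.8  -7.1   9.5] rx 0.0842 ry -0.6227
38 [-55.4  -7.6  10.9] rx 0.0889 ry -0.6573
40 [-59.   -8.   12.2] rx 0.0935 ry -0.6918
```

The measured lip sits at sorter x 104, z 0.165, and is laterally centred within 2 mm, matching the plan. I'll pre-tip to 8°.

```bash
python3 -m crank '[{"x":-1,"y":-0.2,"z":-3,"rx":0.0023,"ry":-0.0173,"rz":0,"gripper":0},{"x":-2.1,"y":-0.4,"z":-6,"rx":0.0047,"ry":-0.0346,"rz":0,"gripper":0},{"x":-4.3,"y":-0.6,"z":-11.5,"rx":0.0094,"ry":-0.0692,"rz":0,"gripper":0},{"x":-6.6,"y":-1,"z":-17,"rx":0.014,"ry":-0.1038,"rz":0,"gripper":0},{"x":-7.8,"y":-1.2,"z":-20,"rx":0.0164,"ry":-0.1211,"rz":0,"gripper":0},{"x":-9,"y":-1.3,"z":-22.5,"rx":0.0187,"ry":-0.1384,"rz":0,"gripper":0},{"x":-9,"y":-1.3,"z":-22.5,"rx":0.0187,"ry":-0.1384,"rz":0,"gripper":0}]'
python3 - <<'E'
from h import *
from cell import snapshot
s=snapshot("side"); cv2.imwrite("pics/side4.png",cv2.resize(s["pixels"][100:290,200:440],None,fx=3,fy=3))
E
```

```text
t: 8.6
ee_pos: [0.6432, 0.0326, 0.2008]
tool_rot: [-3.118, -0.21, -0.218]
contact_force: [0.2, -1.0, -2.0]
grip_width: 0.0232
```

View pics/side4.png

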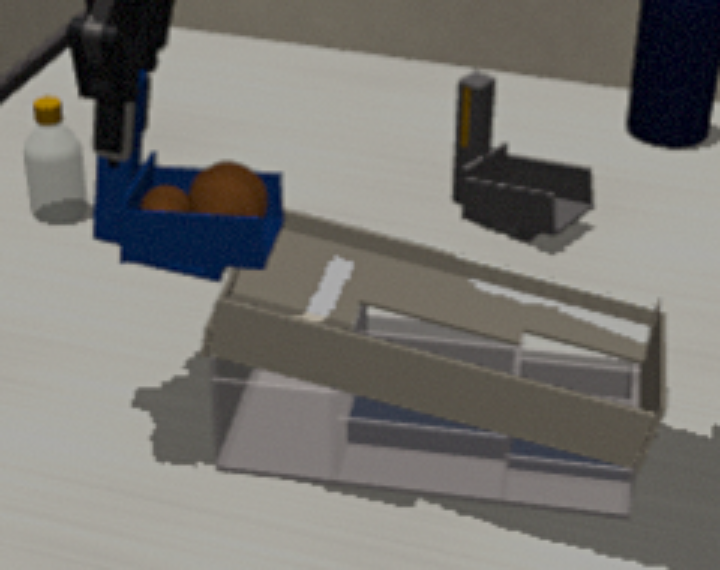

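Both balls are still in the pan, at about (165,200) and (228,195) in the crop, with the lip over the closed part. Now I'll tip slowly.

```bash
python3 -m crank '[{"x":-1.2,"y":-0.2,"z":1.5,"rx":0.0023,"ry":-0.0173,"rz":0,"gripper":0},{"x":-2.5,"y":-0.3,"z":2.9,"rx":0.0047,"ry":-0.0346,"rz":0,"gripper":0},{"x":-3.8,"y":-0.5,"z":4.4,"rx":0.007,"ry":-0.0519,"rz":0,"gripper":0},{"x":-5.1,"y":-0.7,"z":5.8,"rx":0.0094,"ry":-0.0692,"rz":0,"gripper":0},{"x":-6.4,"y":-0.9,"z":7.2,"rx":0.0117,"ry":-0.0865,"rz":0,"gripper":0},{"x":-7.8,"y":-1,"z":8.6,"rx":0.014,"ry":-0.1038,"rz":0,"gripper":0},{"x":-7.8,"y":-1,"z":8.6,"rx":0.014,"ry":-0.1038,"rz":0,"gripper":0},{"x":-7.8,"y":-1,"z":8.6,"rx":0.014,"ry":-0.1038,"rz":0,"gripper":0},{"x":-7.8,"y":-1,"z":8.6,"rx":0.014,"ry":-0.1038,"rz":0,"gripper":0}]'
python3 - <<'E'
from h import *
from cell import snapshot
s=snapshot("side"); cv2.imwrite("pics/side5.png",cv2.resize(s["pixels"][100:290,200:440],None,fx=3,fy=3))
E
```

```text
t: 9.78
ee_pos: [0.6357, 0.0317, 0.2094]
tool_rot: [-3.095, -0.209, -0.38]
contact_force: [-0.5, 1.1, -1.4]
grip_width: 0.0229
```

View pics/side5.png

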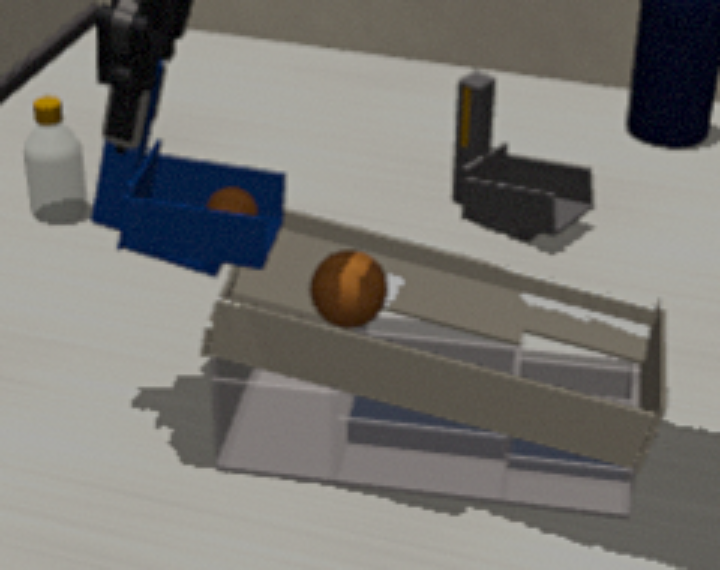

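The large ball is on the ramp at (348,290), entering the slot. The small ball is rolling towards the lip at (232,205). I'll hold still for a moment.

```bash
python3 -m crank '[{"x":0,"y":0,"z":0,"rx":0,"ry":0,"rz":0,"gripper":0},{"x":0,"y":0,"z":0,"rx":0,"ry":0,"rz":0,"gripper":0},{"x":0,"y":0,"z":0,"rx":0,"ry":0,"rz":0,"gripper":0},{"x":0,"y":0,"z":0,"rx":0,"ry":0,"rz":0,"gripper":0},{"x":0,"y":0,"z":0,"rx":0,"ry":0,"rz":0,"gripper":0},{"x":0,"y":0,"z":0,"rx":0,"ry":0,"rz":0,"gripper":0},{"x":0,"y":0,"z":0,"rx":0,"ry":0,"rz":0,"gripper":0},{"x":0,"y":0,"z":0,"rx":0,"ry":0,"rz":0,"gripper":0}]'
python3 - <<'E'
from h import *
from cell import snapshot
s=snapshot("side"); cv2.imwrite("pics/side6.png",cv2.resize(s["pixels"][100:290,200:440],None,fx=3,fy=3))
E
```

```text
t: 10.82
ee_pos: [0.6356, 0.0317, 0.2094]
tool_rot: [-3.095, -0.209, -0.38]
contact_force: [0.1, -0.1, -1.1]
grip_width: 0.0237
```

View pics/side6.png

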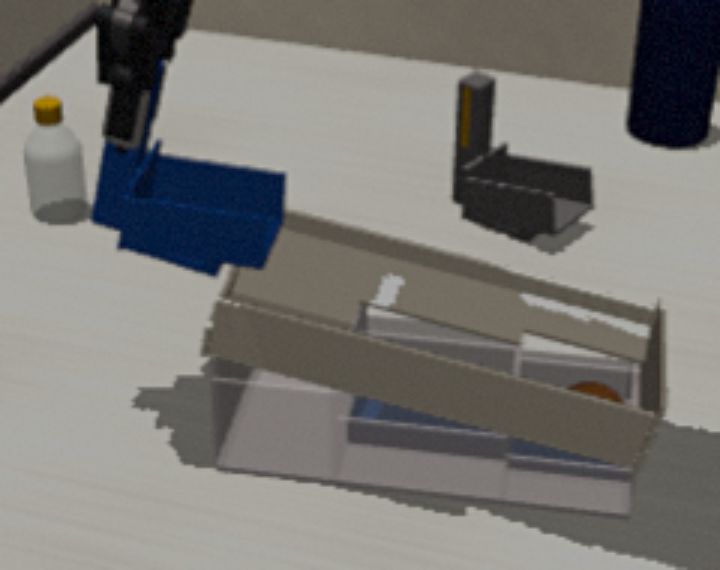

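```bash
python3 - <<'E'
from h import *
from cell import snapshot
s=snapshot("wrist"); cv2.imwrite("pics/w7.png",s["pixels"])
E
```

```text
(no output)
```

View pics/w7.png

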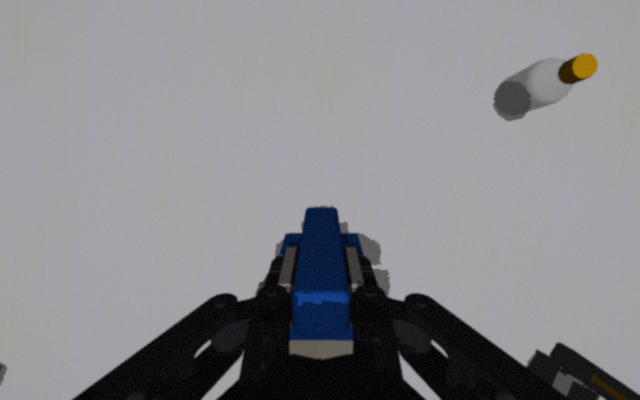

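The wrist view sees only the handle and bottle, not the pan. I'll tip further so that nothing can be left inside.

```bash
python3 -m crank '[{"x":-2.7,"y":-0.4,"z":2.6,"rx":0.0047,"ry":-0.0346,"rz":0,"gripper":0},{"x":-5.6,"y":-0.8,"z":5.2,"rx":0.0094,"ry":-0.0692,"rz":0,"gripper":0},{"x":-8.6,"y":-1.2,"z":7.7,"rx":0.014,"ry":-0.1038,"rz":0,"gripper":0},{"x":-11.6,"y":-1.6,"z":10.1,"rx":0.0187,"ry":-0.1384,"rz":0,"gripper":0},{"x":-14.8,"y":-2,"z":12.3,"rx":0.0234,"ry":-0.173,"rz":0,"gripper":0},{"x":-18,"y":-2.5,"z":14.5,"rx":0.0281,"ry":-0.2076,"rz":0,"gripper":0},{"x":-21.3,"y":-2.9,"z":16.5,"rx":0.0327,"ry":-0.2421,"rz":0,"gripper":0},{"x":-24.6,"y":-3.4,"z":18.4,"rx":0.0374,"ry":-0.2767,"rz":0,"gripper":0},{"x":-31.5,"y":-4.3,"z":21.9,"rx":0.0468,"ry":-0.3459,"rz":0,"gripper":0},{"x":-42.2,"y":-5.7,"z":26.2,"rx":0.0608,"ry":-0.4497,"rz":0,"gripper":0},{"x":-42.2,"y":-5.7,"z":26.2,"rx":0.0608,"ry":-0.4497,"rz":0,"gripper":0},{"x":-42.2,"y":-5.7,"z":26.2,"rx":0.0608,"ry":-0.4497,"rz":0,"gripper":0}]'
python3 - <<'E'
from h import *
from cell import snapshot
s=snapshot("side"); cv2.imwrite("pics/side8.png",cv2.resize(s["pixels"][100:290,200:440],None,fx=3,fy=3))
E
```

```text
t: 12.42
ee_pos: [0.593, 0.0258, 0.2357]
tool_rot: [-2.904, -0.195, -1.058]
contact_force: [-0.3, 0.2, -0.6]
grip_width: 0.0232
```

View pics/side8.png

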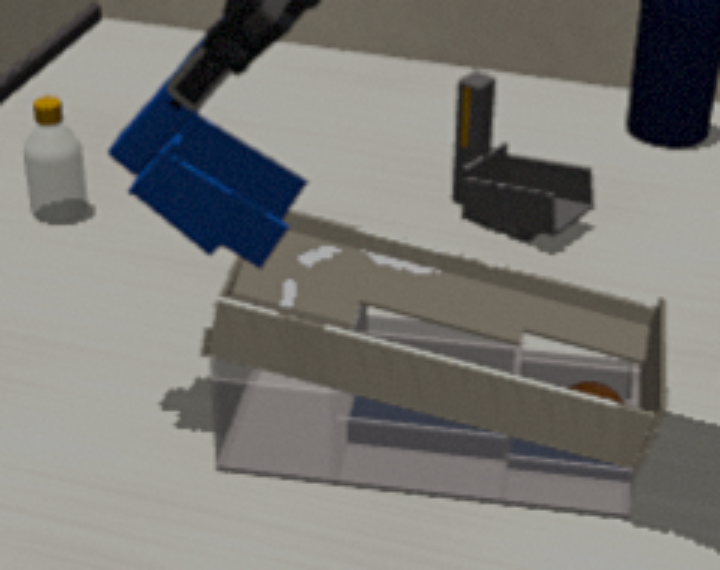

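The scoop is visibly empty. One ball is in the wide opening, and the small one is hidden behind the rim from this view. I'll right the scoop, go back and check from above.

```bash
python3 -m crank '[{"x":3,"y":0,"z":20,"rx":-0.0117,"ry":0.0865,"rz":0,"gripper":0},{"x":12,"y":2,"z":30,"rx":-0.0234,"ry":0.173,"rz":0,"gripper":0},{"x":20,"y":3,"z":30,"rx":-0.0351,"ry":0.2594,"rz":0,"gripper":0},{"x":28,"y":4,"z":30,"rx":-0.0468,"ry":0.3459,"rz":0,"gripper":0},{"x":36,"y":5,"z":30,"rx":-0.0585,"ry":0.4324,"rz":0,"gripper":0},{"x":44,"y":6,"z":30,"rx":-0.0702,"ry":0.5189,"rz":0,"gripper":0},{"x":52,"y":7,"z":30,"rx":-0.0818,"ry":0.6053,"rz":0,"gripper":0},{"x":59,"y":8,"z":30,"rx":-0.0935,"ry":0.6918,"rz":0,"gripper":0},{"x":59,"y":18,"z":30,"rx":-0.0935,"ry":0.6918,"rz":0,"gripper":0},{"x":52,"y":45,"z":30,"rx":-0.0935,"ry":0.6918,"rz":0,"gripper":0},{"x":40,"y":80,"z":30,"rx":-0.0935,"ry":0.6918,"rz":0,"gripper":0}]'
python3 -m crank '[{"x":-12,"y":35,"z":0,"rx":0,"ry":0,"rz":0,"gripper":0},{"x":-24,"y":70,"z":0,"rx":0,"ry":0,"rz":0,"gripper":0},{"x":-36,"y":105,"z":0,"rx":0,"ry":0,"rz":0,"gripper":0},{"x":-48,"y":130,"z":0,"rx":0,"ry":0,"rz":0,"gripper":0},{"x":-57,"y":150,"z":0,"rx":0,"ry":0,"rz":0,"gripper":0},{"x":-57,"y":150,"z":0,"rx":0,"ry":0,"rz":0,"gripper":0},{"x":-57,"y":150,"z":-40,"rx":0,"ry":0,"rz":0,"gripper":0},{"x":-57,"y":150,"z":-80,"rx":0,"ry":0,"rz":0,"gripper":0},{"x":-57,"y":150,"z":-110,"rx":0,"ry":0,"rz":0,"gripper":0},{"x":-57,"y":150,"z":-130,"rx":0,"ry":0,"rz":0,"gripper":0},{"x":-57,"y":150,"z":-130,"rx":0,"ry":0,"rz":0,"gripper":0}]'
python3 - <<'E'
from h import *
from cell import snapshot
from cell import ctrl
print(ctrl.get_obs()["ee_pos"])
s=snapshot("side"); cv2.imwrite("pics/side9.png",cv2.resize(s["pixels"][120:380,180:440],None,fx=2.3,fy=2.3))
s=snapshot("top"); cv2.imwrite("pics/top9.png",cv2.resize(cv2.convertScaleAbs(s["pixels"][120:320,180:420],alpha=1.6),None,fx=3,fy=3))
E
```

```text
t: 13.85
ee_pos: [0.6329, 0.1064, 0.2655]
tool_rot: [3.134, 0.209, 0.003]
contact_force: [0.5, -0.0, -0.8]
grip_width: 0.0229
t: 15.22
ee_pos: [0.5762, 0.255, 0.1343]
tool_rot: [3.134, 0.21, -0.003]
contact_force: [-0.4, 0.0, -1.0]
grip_width: 0.0232
[0.57620728 0.25496502 0.13433024]
```

View pics/side9.png

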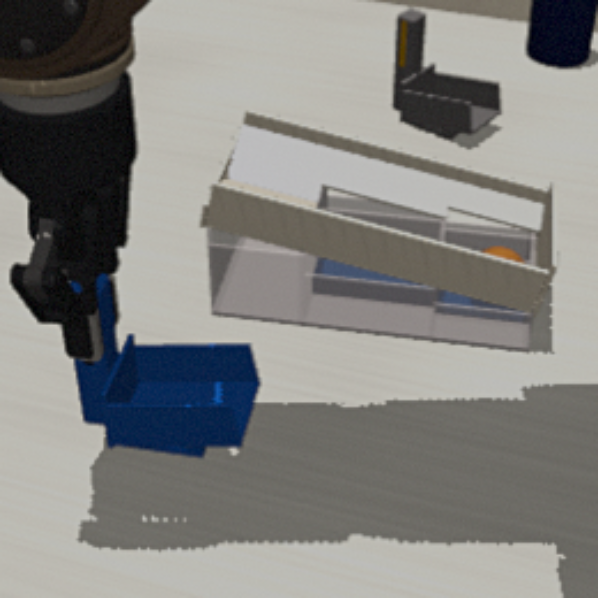

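View pics/top9.png

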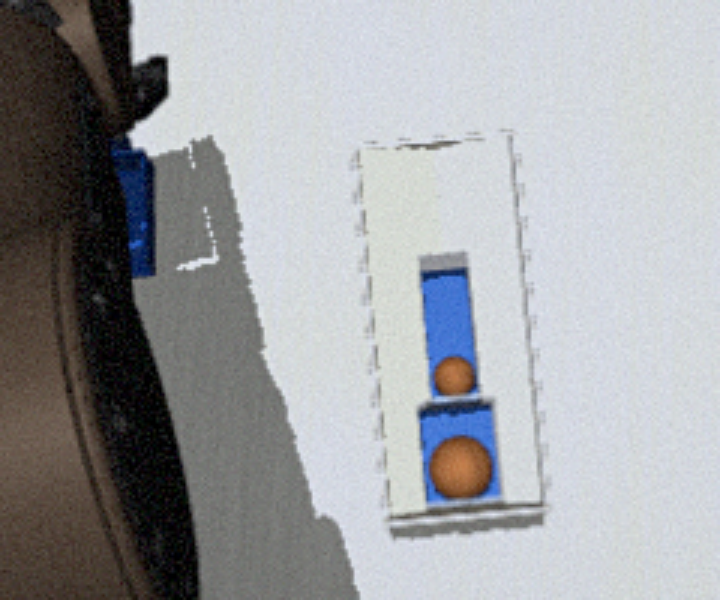

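Both balls are sorted: the small one is in the narrow slot at (455,376) and the large one in the wide opening at (460,467). I'll lower the scoop gently.

```bash
python3 -m crank '[{"x":0,"y":0,"z":-15,"rx":0,"ry":0,"rz":0,"gripper":0},{"x":0,"y":0,"z":-30,"rx":0,"ry":0,"rz":0,"gripper":0},{"x":0,"y":0,"z":-42,"rx":0,"ry":0,"rz":0,"gripper":0},{"x":0,"y":0,"z":-50,"rx":0,"ry":0,"rz":0,"gripper":0},{"x":0,"y":0,"z":-53,"rx":0,"ry":0,"rz":0,"gripper":0},{"x":0,"y":0,"z":-54.5,"rx":0,"ry":0,"rz":0,"gripper":0},{"x":0,"y":0,"z":-54.5,"rx":0,"ry":0,"rz":0,"gripper":0}]'
```

```text
t: 16.2
ee_pos: [0.5765, 0.256, 0.0813]
tool_rot: [3.134, 0.212, 0.001]
contact_force: [-0.0, -0.2, -0.8]
grip_width: 0.0232
```

```bash
python3 -m crank '[{"x":0,"y":0,"z":-0.7,"rx":0,"ry":0,"rz":0,"gripper":0},{"x":0,"y":0,"z":-1.5,"rx":0,"ry":0,"rz":0,"gripper":0},{"x":0,"y":0,"z":-1.5,"rx":0,"ry":0,"rz":0,"gripper":0}]'
```

```text
t: 16.58
ee_pos: [0.5764, 0.2559, 0.0796]
tool_rot: [3.134, 0.212, 0.0]
contact_force: [0.3, -0.3, -1.2]
grip_width: 0.023
```

```bash
python3 -m crank '[{"x":0,"y":0,"z":-0.5,"rx":0,"ry":0,"rz":0,"gripper":0},{"x":0,"y":0,"z":-1,"rx":0,"ry":0,"rz":0,"gripper":0},{"x":0,"y":0,"z":-1,"rx":0,"ry":0,"rz":0,"gripper":0}]'
```

```text
t: 16.95
ee_pos: [0.5765, 0.2559, 0.0789]
tool_rot: [3.134, 0.212, 0.001]
contact_force: [-0.3, 0.0, 2.5]
grip_width: 0.0233
```

Contact is light at 2.5 N, at the same height as the pick. I'll release and rise.

```bash
python3 -m crank '[{"x":0,"y":0,"z":0,"rx":0,"ry":0,"rz":0,"gripper":0.35},{"x":0,"y":0,"z":0,"rx":0,"ry":0,"rz":0,"gripper":0.5},{"x":0,"y":0,"z":0,"rx":0,"ry":0,"rz":0,"gripper":0.8},{"x":0,"y":0,"z":0,"rx":0,"ry":0,"rz":0,"gripper":1},{"x":0,"y":0,"z":0,"rx":0,"ry":0,"rz":0,"gripper":1},{"x":0,"y":0,"z":0,"rx":0,"ry":0,"rz":0,"gripper":1},{"x":0,"y":0,"z":10,"rx":0,"ry":0,"rz":0,"gripper":1},{"x":0,"y":0,"z":40,"rx":0,"ry":0,"rz":0,"gripper":1},{"x":0,"y":0,"z":90,"rx":0,"ry":0,"rz":0,"gripper":1},{"x":0,"y":0,"z":140,"rx":0,"ry":0,"rz":0,"gripper":1},{"x":0,"y":0,"z":160,"rx":0,"ry":0,"rz":0,"gripper":1},{"x":0,"y":0,"z":160,"rx":0,"ry":0,"rz":0,"gripper":1}]'
python3 - <<'E'
from h import *
from cell import snapshot,ctrl
print(ctrl.get_obs()["qd"].round(3))
s=snapshot("side"); cv2.imwrite("pics/side10.png",cv2.resize(s["pixels"][100:380,180:460],None,fx=2.1,fy=2.1))
s=snapshot("top"); cv2.imwrite("pics/top10.png",cv2.resize(cv2.convertScaleAbs(s["pixels"][120:320,180:420],alpha=1.6),None,fx=3,fy=3))
E
```

```text
t: 18.45
ee_pos: [0.5767, 0.2561, 0.2408]
tool_rot: [-3.134, -0.212, -0.006]
contact_force: [-0.3, -0.5, -0.8]
grip_width: 0.0853
[-0.001  0.044  0.043 -0.002 -0.027 -0.001]
```

View pics/side10.png

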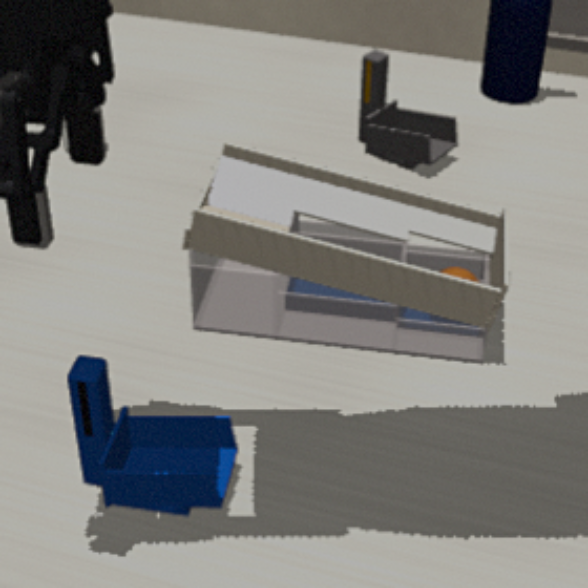

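View pics/top10.png

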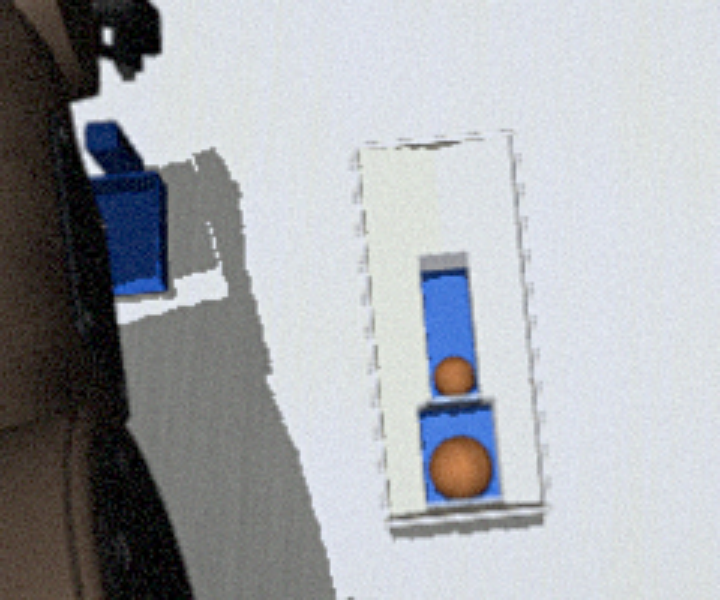

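The scoop stands upright, empty and released at side crop (150,460). The balls are unmoved at (455,376) and (460,467).

```bash
python3 -c "
from cell import workorder; print(workorder.hand_in())"
```

```text
the job is handed in; nothing more can be done
None
```

I poured both balls down the sorting ramp, set the empty scoop back upright where it had stood, let go of it, and handed in the job at about 18.5 s.

- **Balls:** the last top view shows the small ball in the narrow opening and the large one in the wide opening. Both were at the same pixels as in the view about 3 s earlier.
- **Pour:** both balls had rolled out by about 14° of tip. I still went on to 40° to be sure the scoop was empty.
- **Scoop:** it touched down at the pick-up height with 2.5 N. The last side view shows it upright and empty, with the open gripper raised about 160 mm clear of it.
- **Problems:** my first two move calls were refused because the rows left out some of the required values. The arm did not move on either. No check failed. The wrist view during the pour could not see into the scoop, so I relied on the side and top views.

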